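# Square the sketch pad up in the corner stop

## Robot

A 6-joint arm with a two-finger parallel gripper is mounted at the origin on a cart in front of the work surface, level with it; the furniture and walls round the work are solid. World frame = base frame: x ahead of the robot, y to its left, z up, the work surface at z = 0. Lengths are in m, angles in rad, forces in N, time in s.
With the tool pointing down it reaches from about 0.3 to 1 m from the base axis. Payload 5.1 kg.
Tool frame: the origin (TCP) lies between the finger pads; the fingertips stand 25 mm ahead of it and the grasp point (between the pads) lies 6 mm ahead of it; z points along the fingers, y is the line along which they close (so a half turn about z gives the same grasp; the last joint's range is limited). The gripper opens to 95 mm and grips with 3 to 60 N. Pads are 20 mm wide; open, the fingers measure 119 mm over their backs; the gripper's body (75 mm by 180 mm) begins 59 mm behind the grasp point.
Start: joints at [1.218, 0.124, 1.65, -0, 1.367, -0.083], TCP at [0.173, 0.626, 0.24] pointing down, gripper open.
Joint ranges: [-2.61, 2.61], [-1.02, 2.33], [0.03, 2.71], [-1.35, 4.49], [0.32, 2.68], [-2.91, 2.91]. Speed limits (rad/s): [2.57, 2.57, 3.14, 3.14, 3.14, 3.14].

## Interface

Orientations are given as a unit quaternion [w, x, y, z].
In Python, from plant import manip gives the robot as it stands.
- The arm moves only by the shell command python3 -m inch 'ROWS' [OPENING]. ROWS is JSON, a list of rows, each an object of numbers: "x", "y", "z": the shift along the world's x, y, z scaled (see below); "spin": the turn about the world's z scaled (see below). In form: [{"x": .., "y": .., "z": .., "spin": ..}, ...]. A call has exactly 10 rows; each row is the pose to reach, as a shift and turn from the pose commanded when the call began; what a row does not reach only later rows make up. The controller multiplies each number of a shift by 0.15 m and each number of a turn by 0.5 rad. A row lasts 1/8 s, in which the tool goes at most 62.5 mm and 10.7 degrees, less where a joint would pass 70% of its speed; a pose out of reach is approached as far as the arm can. A call with a number of a shift or a turn outside -1 to 1 is refused whole. A call with a gripper value outside its range is refused whole. OPENING is the opening, from 0 (shut) to 1 (fully open), set as the call begins (- or left out, the last holds). The fingers move at their own pace and stop on an object; the grip force is fixed at half the most. Time passes only in rows, so rows that repeat a pose let the fingers close, or fill a call up. It gives the time, the measured TCP pose, the force, the opening and the grip force at its end, in the units of the state.
- manip.state(): the state, without advancing time (a new reading comes with each control period).
- manip.camera(name): name is "scene" or "side" or "wrist"; returns a dict with "image" (480x640x3 uint8, blue, green, red), "mtx" (3x3 intrinsics, pixels), "rvec" (rotation vector, rad) and "tvec" (3), from world to camera coordinates, as OpenCV has them. Camera axes: x right, y down, z forward; pixel columns grow to the right and rows downward; lengths in m; the calibration is good to about 2 mm. A picture is of the moment at which its call begins. There is no depth.
- manip.sign_off(): hands the job in; it is judged then, once.
The state is a dict: "clock": time; "joint_pos": joint angles; "joint_velocities": joint speeds; "joint_efforts": joint torques, N m; "tcp_pos": TCP position; "ee_rot": TCP orientation; "wrist_force": force on the tool from outside, world axes, zero at the start; "ft_torque": the same for the moment, N m; "opening": finger opening in m; "finger_force": force on a finger pad.
Only numpy, scipy, OpenCV 4.12 (cv2) and the standard library are available. Lean on these libraries where they do the work, as an engineer would, in place of code of your own. Each camera call takes 0.05 s, during which the arm holds its last target. There are 200 camera calls.

## Task

Square the sketch pad up in the wooden corner stop: with the fingertips, push it along the table until its far long edge lies flush along the long batten and its left short edge lies flush along the short batten. Only push it; never lift it or tip it up. Leave the grey pot, the amber jar and the cork sanding block where they stand, and finish with the hand clear.

Things in the scene. Friction and masses are not known exactly. Their poses are not given: they have to be found in the camera images.
- corner_stop: L of two dark wooden battens with brass screws, fixed to the table, each 26 mm wide, 22 mm high. Origin on the table at the L's inner corner. Long batten: inner face is its plane x = 0, runs 250 mm from the corner towards -y (across, beyond the pad). Short batten: inner face is its plane y = 0, runs 150 mm towards -x (to the robot, left of the pad). Yaw within 0.22 rad of the robot's axes.
- pad: Loose white sketch pad, grey drawing on top, wire binding at its near edge, 0.15 to 0.31 kg, 11 mm thick. Origin on its underside; reaches from x = -78 to +74 and y = -106 to +106 mm in its frame. +x points to the robot, +y to the robot's right: its -x long edge is the far one, its -y short edge the left one. Slides with 1 to 4 N of friction, turns if pushed off its middle.
- pad_far_left (a point): The pad's far left corner, at its underside, which goes into the inner corner of the stop (at -78, -106 mm in the pad's frame).
- pad_far_right (a point): The pad's far right corner, at its underside (at -78, +106 mm in the pad's frame).
- pad_near_left (a point): The pad's near left corner, at its underside (at +74, -106 mm in the pad's frame).
- solvent_pot: Loose grey lidded pot, 52 mm across, 50 mm high, standing left of the stop; origin at the centre of its underside. Leave alone.
- amber_jar: Loose amber jar with a white label and yellow-brown lid, 49 mm across, 66 mm high, standing left of the stop; origin at the centre of its underside. Leave alone.
- cork_block: Loose brown cork sanding block, 41 x 71 x 21 mm, lying left of the pad, on the near side; origin at the centre of its underside. Leave alone.

How it is judged:
By the outcome, as a careful person would: the job done as asked, in the order asked, and still so for the second after the job is handed in, with the robot touching nothing.
It also fails if it takes over 64 s, if anything falls off the work surface, if the arm or the gripper's body presses on something with over 40 N, if the wrist force passes 120 N, or if a joint passes its speed limit or range.

## Working session

There is one attempt and no reset: what is moved stays moved. The work goes in short steps, Python scripts to look and compute and a shell command to move; the robot and the scene stay as the last step left them, time stands still between calls to the robot, and variables do not carry over. Pictures are saved under pics/ and viewed, at most 10 in all, crops included, and the job is handed in when it is done.

```bash
mkdir -p pics; cat > h.py <<'E'
import numpy as np,cv2
from plant import manip
def ray(c,uv,z):
    R=cv2.Rodrigues(np.array(c["rvec"],float))[0];t=np.array(c["tvec"],float).ravel()
    p=cv2.undistortPoints(np.array(uv,float).reshape(-1,1,2),np.array(c["mtx"],float),None).reshape(-1,2)
    d=np.c_[p,np.ones(len(p))]@R; o=-R.T@t
    return (o+d*((z-o[2])/d[:,2])[:,None])[:,:2]
def proj(c,P):
    return cv2.projectPoints(np.array(P,float),np.array(c["rvec"],float),np.array(c["tvec"],float),np.array(c["mtx"],float),None)[0].reshape(-1,2)
E
python3 - <<'E'
from h import *
for n in("scene","side"):
    c=manip.camera(n);cv2.imwrite(f"pics/{n}0.png",c["image"])
    R=cv2.Rodrigues(np.array(c["rvec"],float))[0];print(n,-R.T@np.array(c["tvec"]).ravel())
print(manip.state())
E
```

```text
scene [-0.01992173 -0.86295062  0.70105494]
side [ 0.04323385 -0.76685389  0.5247525 ]
{'clock': 0.1, 'joint_pos': array([ 1.21842502e+00,  1.24428188e-01,  1.65152264e+00,  2.97513046e-06,
        1.36749919e+00, -8.26171343e-02]), 'joint_velocities': array([-6.12138945e-06, -2.87405350e-03, -1.47641462e-03,  5.72165621e-04,
        1.57562738e-03,  7.60835206e-04]), 'joint_efforts': array([ 1.65439806e-04, -4.18880367e+01, -3.61097538e+01,  7.76664633e-02,
        4.61456389e-02, -5.09366373e-05]), 'tcp_pos': array([0.1730762 , 0.62598489, 0.23852624]), 'ee_rot': array([-2.01816844e-04,  1.34468754e-01,  9.90917399e-01, -9.06489994e-04]), 'wrist_force': array([-0.30066963,  0.03040485, -0.21688886]), 'ft_torque': array([-0.01142425, -0.01865796,  0.00089505]), 'finger_force': 0.0, 'opening': 0.09519645008061482}
```

View pics/scene0.png

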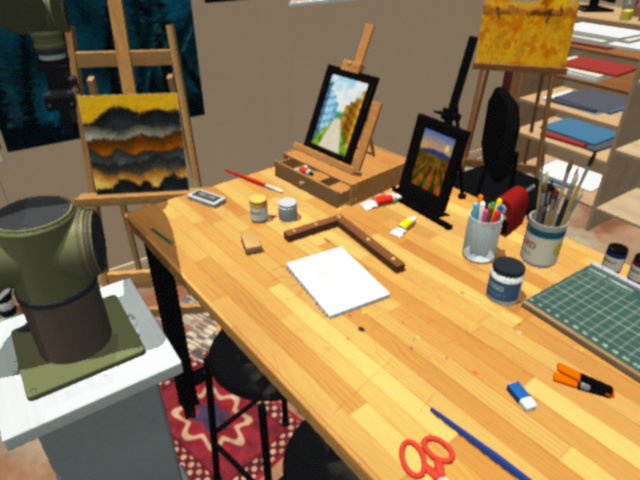

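View pics/side0.png

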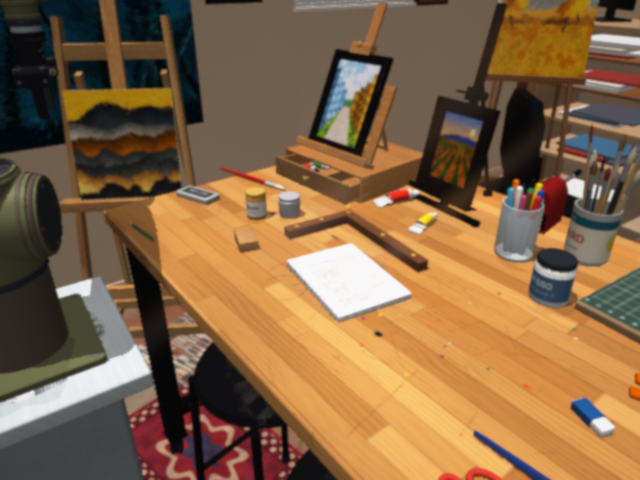

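The pictures show the white pad (about 288-387, 248-313 in scene), the L stop with its inner corner near (340, 222), the pot and jar near (258-288, 208), and the cork near (250, 243).

```bash
cat >> h.py <<'E'
def padmask(c):
    h=cv2.cvtColor(c["image"],cv2.COLOR_BGR2HSV)
    return cv2.morphologyEx(cv2.inRange(h,(0,0,140),(180,70,255)),cv2.MORPH_OPEN,np.ones((3,3)))
def stopmask(c):
    h=cv2.cvtColor(c["image"],cv2.COLOR_BGR2HSV)
    return cv2.morphologyEx(cv2.inRange(h,(0,40,0),(25,255,115)),cv2.MORPH_CLOSE,np.ones((3,3)))
def blob(m,box):
    x0,y0,x1,y1=box;k=np.zeros_like(m);k[y0:y1,x0:x1]=m[y0:y1,x0:x1]
    cs=cv2.findContours(k,cv2.RETR_EXTERNAL,cv2.CHAIN_APPROX_NONE)[0]
    return max(cs,key=cv2.contourArea)
def fit(p):
    vx,vy,x,y=cv2.fitLine(np.float32(p),cv2.DIST_HUBER,0,.001,.001).ravel();return np.array([x,y]),np.array([vx,vy])
def cross(a,b):
    s=np.linalg.solve(np.c_[a[1],-b[1]],b[0]-a[0]);return a[0]+s[0]*a[1]
E
python3 - <<'E'
from h import *
out=[]
for n in("scene","side"):
    c=manip.camera(n)
    a=blob(padmask(c),(270,230,430,330));b=blob(stopmask(c),(275,200,440,280))
    for q,z in((a,.011),(b,.022)):
        ap=cv2.approxPolyDP(q,3,True).reshape(-1,2);print(n,cv2.contourArea(q),ap.tolist());print(np.round(ray(c,ap,z),4).tolist(), np.round(ray(c,ap,0),4).tolist())
    im=c["image"].copy();cv2.drawContours(im,[a],-1,(0,0,255),1);cv2.drawContours(im,[b],-1,(0,255,0),1)
    out.append(cv2.resize(im[180:330,230:440],None,fx=3.6,fy=2*1.0 if 0 else 2,interpolation=cv2.INTER_CUBIC))
cv2.imwrite("pics/c.png",np.vstack(out))
E
```

```text
scene 4041.0 [[287, 263], [329, 317], [388, 296], [388, 291], [342, 247]]
[[0.469, -0.0114], [0.4401, -0.2241], [0.5844, -0.241], [0.5958, -0.2278], [0.6174, -0.0301]] [[0.4768, 0.0022], [0.4475, -0.2139], [0.594, -0.231], [0.6056, -0.2177], [0.6276, -0.0168]]
scene 594.5 [[285, 234], [290, 241], [339, 226], [393, 270], [403, 270], [403, 265], [394, 265], [338, 221]]
[[0.5236, 0.0875], [0.5168, 0.0521], [0.6603, 0.0412], [0.6461, -0.1861], [0.6649, -0.1991], [0.6783, -0.1844], [0.6612, -0.1726], [0.6734, 0.0635]] [[0.5412, 0.1183], [0.5342, 0.0818], [0.6824, 0.0705], [0.6677, -0.1642], [0.6871, -0.1776], [0.7009, -0.1624], [0.6832, -0.1502], [0.6959, 0.0936]]
side 5155.0 [[287, 260], [287, 265], [336, 319], [410, 295], [351, 243]]
[[0.4667, -0.0162], [0.457, -0.0326], [0.4371, -0.2252], [0.5856, -0.2428], [0.614, -0.0319]] [[0.4758, -0.0001], [0.4659, -0.0169], [0.4455, -0.2136], [0.5972, -0.2315], [0.6262, -0.0162]]
side 1012.5 [[286, 230], [293, 237], [348, 223], [416, 270], [426, 268], [426, 261], [417, 262], [346, 215]]
[[0.5203, 0.0781], [0.5163, 0.0421], [0.6517, 0.0296], [0.6395, -0.1999], [0.66, -0.2053], [0.6783, -0.1867], [0.6613, -0.1797], [0.6724, 0.065]] [[0.5412, 0.1151], [0.537, 0.0775], [0.6783, 0.0644], [0.6656, -0.1751], [0.687, -0.1807], [0.7061, -0.1613], [0.6884, -0.154], [0.6999, 0.1014]]
```

View pics/c.png

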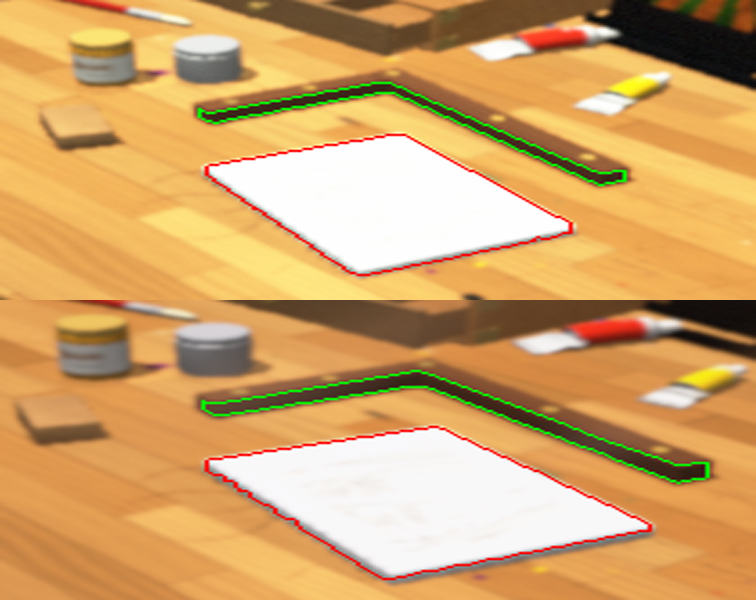

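The overlay shows the pad mask (red) tight on the pad, and the green mask covering the battens' inner faces. The inner corner's base is at about (339, 226) in scene and (348, 223) in side.

```bash
python3 - <<'E'
from h import *
for n in("scene","side"):
    c=manip.camera(n)
    h=cv2.cvtColor(c["image"],cv2.COLOR_BGR2HSV);m=stopmask(c)
    # base line of inner faces: lowest mask pixel in each column
    xc,xe,x0=(339,392,291) if n=="scene" else (348,414,294)
    col=lambda a,b:[(u,np.nonzero(m[200:285,u])[0].max()+200+.5) for u in range(a,b)]
    L=fit(ray(c,col(xc+5,xe-3),0));S=fit(ray(c,col(x0+3,xc-5),0))
    print(n,"corner",cross(L,S).round(4),"yawL",np.arctan(-L[1][0]/L[1][1]).round(3),"yawS",np.arctan(S[1][1]/S[1][0]).round(3))
    f=lambda k:ray(c,k,0).round(3).tolist()
    print("cork",f([(262,252.5),(251,253.5)] if n=="scene" else [(258,247),(237,250)]))
    print("cork top", ray(c,[(262,247),(245,247)] if n=="scene" else [(257,243),(237,243)],.021).round(3).tolist())
E
```

```text
scene corner [0.6805 0.0744] yawL -0.056 yawS -0.059
cork [[0.449, 0.076], [0.425, 0.088]]
cork top [[0.447, 0.069], [0.412, 0.093]]
side corner [0.6773 0.0684] yawL -0.051 yawS -0.056
cork [[0.452, 0.081], [0.41, 0.094]]
cork top [[0.442, 0.063], [0.408, 0.087]]
```

```bash
python3 -m inch '[{"x":0.3,"y":-0.4},{"x":0.6,"y":-0.8},{"x":0.8,"y":-1},{"x":1,"y":-1},{"x":1,"y":-1,"spin":-0.2},{"x":1,"y":-1,"spin":-0.5},{"x":1,"y":-1,"spin":-0.8},{"x":1,"y":-1,"spin":-1},{"x":1,"y":-1,"spin":-1},{"x":1,"y":-1,"spin":-1}]' 1
```

```text
invalid input at $[0]: expected keys x, y, z, spin
```

```bash
python3 -m inch '[{"x":0.3,"y":-0.25,"z":0,"spin":0},{"x":0.6,"y":-0.5,"z":0,"spin":0.1},{"x":0.8,"y":-0.75,"z":0,"spin":0.2},{"x":1,"y":-1,"z":0,"spin":0.3},{"x":1,"y":-1,"z":0,"spin":0.43},{"x":1,"y":-1,"z":0,"spin":0.43},{"x":1,"y":-1,"z":0,"spin":0.43},{"x":1,"y":-1,"z":0,"spin":0.43},{"x":1,"y":-1,"z":0,"spin":0.43},{"x":1,"y":-1,"z":0,"spin":0.43}]' 1
for i in 1 2 ; do :; done
python3 -m inch '[{"x":0,"y":-0.2,"z":0,"spin":0},{"x":0.1,"y":-0.4,"z":0,"spin":0},{"x":0.15,"y":-0.6,"z":0,"spin":0},{"x":0.2,"y":-0.8,"z":0,"spin":0},{"x":0.2,"y":-1,"z":0,"spin":0},{"x":0.2,"y":-1,"z":0,"spin":0},{"x":0.2,"y":-1,"z":0,"spin":0},{"x":0.2,"y":-1,"z":0,"spin":0},{"x":0.2,"y":-1,"z":0,"spin":0},{"x":0.2,"y":-1,"z":0,"spin":0}]'
python3 -m inch '[{"x":0,"y":-0.2,"z":0,"spin":0},{"x":0.1,"y":-0.4,"z":0,"spin":0},{"x":0.15,"y":-0.6,"z":0,"spin":0},{"x":0.2,"y":-0.8,"z":0,"spin":0},{"x":0.2,"y":-1,"z":0,"spin":0},{"x":0.2,"y":-1,"z":0,"spin":0},{"x":0.2,"y":-1,"z":0,"spin":0},{"x":0.2,"y":-1,"z":0,"spin":0},{"x":0.2,"y":-1,"z":0,"spin":0},{"x":0.2,"y":-1,"z":0,"spin":0}]'
python3 -m inch '[{"x":0,"y":-0.2,"z":0,"spin":0},{"x":0,"y":-0.4,"z":0,"spin":0},{"x":0,"y":-0.6,"z":0,"spin":0},{"x":0,"y":-0.8,"z":0,"spin":0},{"x":0,"y":-1,"z":0,"spin":0},{"x":0,"y":-1,"z":0,"spin":0},{"x":0,"y":-1,"z":0,"spin":0},{"x":0,"y":-1,"z":0,"spin":0},{"x":0,"y":-1,"z":0,"spin":0},{"x":0,"y":-1,"z":0,"spin":0}]'
python3 -m inch '[{"x":0,"y":-0.2,"z":0,"spin":0},{"x":0,"y":-0.4,"z":0,"spin":0},{"x":0,"y":-0.6,"z":0,"spin":0},{"x":0,"y":-0.8,"z":0,"spin":0},{"x":0,"y":-0.95,"z":0,"spin":0},{"x":0,"y":-0.95,"z":0,"spin":0},{"x":0,"y":-0.95,"z":0,"spin":0},{"x":0,"y":-0.95,"z":0,"spin":0},{"x":0,"y":-0.95,"z":0,"spin":0},{"x":0,"y":-0.95,"z":0,"spin":0}]'
python3 -c "
from h import *
s=manip.state();print(s['joint_pos'].round(3))
c=manip.camera('wrist');cv2.imwrite('pics/w1.png',c['image'])"
```

```text
clock: 1.55
tcp_pos: [0.3231, 0.4766, 0.2396]
ee_rot: [-0.0, 0.027, 1.0, -0.0]
wrist_force: [1.6, 0.6, -0.6]
opening: 0.095
finger_force: 0.0
clock: 2.8
tcp_pos: [0.3532, 0.3268, 0.2396]
ee_rot: [-0.0, 0.027, 1.0, -0.0]
wrist_force: [0.5, -0.3, -0.3]
opening: 0.095
finger_force: 0.0
clock: 4.05
tcp_pos: [0.3832, 0.1769, 0.2396]
ee_rot: [-0.0, 0.027, 1.0, -0.0]
wrist_force: [-0.5, -0.6, -0.9]
opening: 0.095
finger_force: 0.0
clock: 5.3
tcp_pos: [0.3833, 0.0269, 0.2396]
ee_rot: [-0.0, 0.027, 1.0, 0.0]
wrist_force: [0.0, -0.3, 0.3]
opening: 0.095
finger_force: 0.0
clock: 6.55
tcp_pos: [0.3833, -0.1157, 0.2397]
ee_rot: [0.0, 0.027, 1.0, -0.0]
wrist_force: [0.1, 0.5, -0.6]
opening: 0.0954
finger_force: 0.0
[-0.427 -0.473  2.17  -0.     1.445 -1.944]
```

View pics/w1.png

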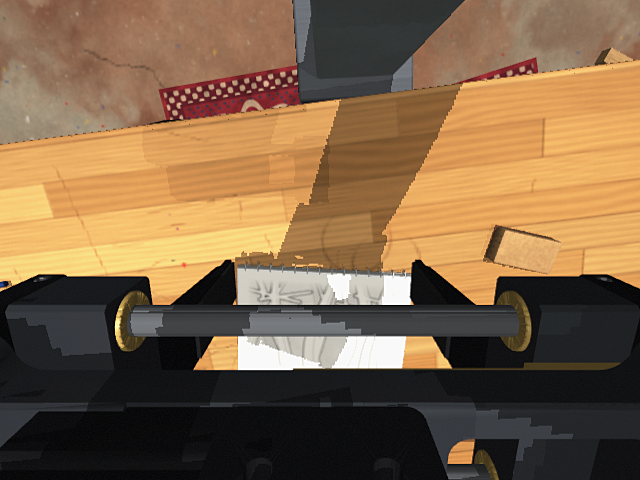

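The wrist view looks back at the robot. The pad's wire edge runs from (238, 262) to (410, 272), and the cork is at about (520, 250).

```bash
python3 - <<'E'
from h import *
c=manip.camera('wrist');print(ray(c,[(238,263),(410,273)],.011).round(4),ray(c,[(485,262),(549,272),(560,242),(497,227)],.015).round(3))
E
```

```text
[[ 0.4399 -0.2187]
 [ 0.4636 -0.0165]] [[0.453 0.069]
 [0.47  0.145]
 [0.434 0.154]
 [0.412 0.08 ]]
```

```bash
python3 -m inch '[{"x":0,"y":0,"z":-0.25,"spin":0},{"x":0,"y":0,"z":-0.5,"spin":0},{"x":0,"y":0,"z":-0.75,"spin":0},{"x":0,"y":0,"z":-0.9,"spin":0},{"x":0,"y":0,"z":-1,"spin":0},{"x":0,"y":0,"z":-1,"spin":0},{"x":0,"y":0,"z":-1,"spin":0},{"x":0,"y":0,"z":-1,"spin":0},{"x":0,"y":0,"z":-1,"spin":0},{"x":0,"y":0,"z":-1,"spin":0}]'
python3 -m inch '[{"x":0,"y":0,"z":-0.1,"spin":0},{"x":0,"y":0,"z":-0.2,"spin":0},{"x":0,"y":0,"z":-0.3,"spin":0},{"x":0,"y":0,"z":-0.35,"spin":0},{"x":0,"y":0,"z":-0.4,"spin":0},{"x":0,"y":0,"z":-0.405,"spin":0},{"x":0,"y":0,"z":-0.405,"spin":0},{"x":0.05,"y":0,"z":-0.405,"spin":0},{"x":0.1,"y":0,"z":-0.405,"spin":0},{"x":0.15,"y":0,"z":-0.405,"spin":0}]'
```

```text
clock: 7.9
tcp_pos: [0.3835, -0.1161, 0.09]
ee_rot: [0.0, 0.027, 1.0, -0.0]
wrist_force: [-0.3, 0.4, -0.6]
opening: 0.0953
finger_force: 0.0
clock: 9.15
tcp_pos: [0.4067, -0.1161, 0.0292]
ee_rot: [0.0, 0.027, 1.0, -0.0]
wrist_force: [0.1, 0.2, 0.7]
opening: 0.0951
finger_force: 0.0
```

```bash
python3 -m inch '[{"x":0.07,"y":0,"z":0,"spin":0},{"x":0.14,"y":-0.01,"z":0,"spin":0},{"x":0.2,"y":-0.01,"z":0,"spin":0},{"x":0.26,"y":-0.015,"z":0,"spin":0},{"x":0.32,"y":-0.02,"z":0,"spin":0},{"x":0.38,"y":-0.02,"z":0,"spin":0},{"x":0.44,"y":-0.025,"z":0,"spin":0},{"x":0.49,"y":-0.03,"z":0,"spin":0},{"x":0.52,"y":-0.03,"z":0,"spin":0},{"x":0.54,"y":-0.03,"z":0,"spin":0}]'
python3 -m inch '[{"x":-0.1,"y":0,"z":0,"spin":0},{"x":-0.3,"y":0,"z":0,"spin":0},{"x":-0.4,"y":0,"z":0.2,"spin":0},{"x":-0.4,"y":-0.1,"z":0.4,"spin":-0.1},{"x":-0.4,"y":-0.3,"z":0.5,"spin":-0.4},{"x":-0.4,"y":-0.6,"z":0.5,"spin":-0.7},{"x":-0.3,"y":-0.8,"z":0.5,"spin":-1},{"x":-0.2,"y":-1,"z":0.5,"spin":-1},{"x":-0.1,"y":-1,"z":0.5,"spin":-1},{"x":0,"y":-1,"z":0.5,"spin":-1}]'
python3 - <<'E'
from h import *
for n in("scene","side"):
    c=manip.camera(n);a=blob(padmask(c),(270,220,450,330));ap=cv2.approxPolyDP(a,3,True).reshape(-1,2)
    print(n,cv2.contourArea(a),ap.tolist(),ray(c,ap,.011).round(4).tolist())
E
```

```text
clock: 10.4
tcp_pos: [0.4869, -0.1205, 0.0289]
ee_rot: [-0.0, 0.027, 1.0, 0.0]
wrist_force: [-2.0, 0.2, 2.5]
opening: 0.0951
finger_force: 1.1
clock: 11.65
tcp_pos: [0.4869, -0.2697, 0.1037]
ee_rot: [-0.0, 0.274, 0.962, 0.0]
wrist_force: [-0.3, -0.0, 0.7]
opening: 0.0952
finger_force: 0.0
scene 1809.0 [[300, 258], [348, 308], [357, 305], [358, 290], [348, 287], [345, 246], [340, 244]] [[0.5056, -0.0113], [0.4892, -0.2236], [0.5107, -0.2267], [0.5439, -0.1878], [0.5323, -0.1669], [0.6263, -0.0307], [0.6214, -0.0162]]
side 2851.5 [[303, 255], [311, 267], [363, 310], [375, 305], [378, 275], [365, 271], [363, 238]] [[0.5035, -0.0174], [0.4918, -0.0652], [0.4893, -0.2308], [0.5153, -0.2311], [0.5809, -0.1603], [0.5694, -0.1354], [0.6486, -0.0287]]
```

```bash
python3 -m inch '[{"x":0.1,"y":-0.05,"z":0,"spin":-0.3},{"x":0.2,"y":-0.1,"z":0,"spin":-0.6},{"x":0.3,"y":-0.1,"z":0,"spin":-0.9},{"x":0.4,"y":-0.1,"z":0,"spin":-1},{"x":0.5,"y":-0.1,"z":0,"spin":-1},{"x":0.5,"y":-0.1,"z":0,"spin":-1},{"x":0.5,"y":-0.1,"z":0,"spin":-1},{"x":0.5,"y":-0.1,"z":0,"spin":-1},{"x":0.5,"y":-0.1,"z":0,"spin":-1},{"x":0.5,"y":-0.1,"z":0,"spin":-1}]'
python3 -m inch '[{"x":0,"y":0,"z":0,"spin":-0.3},{"x":0,"y":0,"z":0,"spin":-0.6},{"x":0,"y":0,"z":0,"spin":-0.9},{"x":0,"y":0,"z":0,"spin":-1},{"x":0,"y":0,"z":-0.1,"spin":-1},{"x":0,"y":0,"z":-0.25,"spin":-1},{"x":0,"y":0,"z":-0.4,"spin":-1},{"x":0,"y":0,"z":-0.48,"spin":-1},{"x":0,"y":0,"z":-0.495,"spin":-1},{"x":0,"y":0,"z":-0.495,"spin":-1}]'
python3 - <<'E'
from h import *
s=manip.state();print(s['joint_pos'].round(3))
from scipy.spatial.transform import Rotation as R
print(R.from_quat(np.roll(s['ee_rot'],-1)).as_matrix()[:,1].round(4))
E
```

```text
clock: 13.0
tcp_pos: [0.5616, -0.2856, 0.1039]
ee_rot: [-0.0, 0.503, 0.864, -0.0]
wrist_force: [0.2, -0.1, -0.4]
opening: 0.0952
finger_force: 0.0
clock: 14.25
tcp_pos: [0.5621, -0.2858, 0.03]
ee_rot: [0.0, 0.701, 0.713, 0.0]
wrist_force: [0.0, -0.4, 0.6]
opening: 0.0954
finger_force: 0.0
[-0.555  0.291  1.836 -0.     1.014 -0.572]
[9.999e-01 1.610e-02 6.000e-04]
```

```bash
python3 -m inch '[{"x":0,"y":0.05,"z":0,"spin":-0.142},{"x":0,"y":0.1,"z":0,"spin":-0.142},{"x":0.01,"y":0.15,"z":0,"spin":-0.142},{"x":0.01,"y":0.2,"z":0,"spin":-0.142},{"x":0.015,"y":0.25,"z":0,"spin":-0.142},{"x":0.015,"y":0.3,"z":0,"spin":-0.142},{"x":0.02,"y":0.35,"z":0,"spin":-0.142},{"x":0.02,"y":0.4,"z":0,"spin":-0.142},{"x":0.025,"y":0.45,"z":0,"spin":-0.142},{"x":0.03,"y":0.5,"z":0,"spin":-0.142}]'
python3 -m inch '[{"x":0,"y":0.05,"z":0,"spin":0},{"x":0,"y":0.1,"z":0,"spin":0},{"x":0.01,"y":0.15,"z":0,"spin":0},{"x":0.01,"y":0.2,"z":0,"spin":0},{"x":0.015,"y":0.25,"z":0,"spin":0},{"x":0.015,"y":0.29,"z":0,"spin":0},{"x":0.02,"y":0.32,"z":0,"spin":0},{"x":0.02,"y":0.34,"z":0,"spin":0},{"x":0.02,"y":0.35,"z":0,"spin":0},{"x":0.02,"y":0.35,"z":0,"spin":0}]'
python3 - <<'E'
from h import *
for n in("scene","side"):
    c=manip.camera(n);cv2.imwrite(f"pics/{n}2.png",c["image"][180:330,230:440])
    a=blob(padmask(c),(270,210,450,330));ap=cv2.approxPolyDP(a,3,True).reshape(-1,2)
    print(n,cv2.contourArea(a),ap.tolist(),ray(c,ap,.011).round(4).tolist())
cv2.imwrite("pics/d.png",np.vstack([cv2.resize(cv2.imread(f"pics/{n}2.png"),None,fx=2,fy=2) for n in("scene","side")]))
E
```

```text
clock: 15.5
tcp_pos: [0.5663, -0.2101, 0.0297]
ee_rot: [0.0, 0.726, 0.687, -0.0]
wrist_force: [0.2, -1.1, 0.0]
opening: 0.0952
finger_force: 0.6
clock: 16.75
tcp_pos: [0.5692, -0.1578, 0.0296]
ee_rot: [-0.0, 0.726, 0.687, 0.0]
wrist_force: [0.4, -0.5, -0.7]
opening: 0.0951
finger_force: 0.0
scene 1363.5 [[286, 241], [286, 248], [328, 287], [334, 286], [333, 270], [316, 247], [318, 240], [334, 237], [334, 226]] [[0.5172, 0.0727], [0.5005, 0.0452], [0.4958, -0.1417], [0.5089, -0.1464], [0.5423, -0.0961], [0.5642, 0.0066], [0.5865, 0.0305], [0.6283, 0.019], [0.6604, 0.0634]]
side 1625.0 [[285, 238], [296, 253], [337, 287], [344, 284], [343, 262], [326, 247], [322, 228]] [[0.51, 0.0656], [0.496, -0.0026], [0.4933, -0.1496], [0.5096, -0.1489], [0.5542, -0.0849], [0.5606, -0.0164], [0.6022, 0.0597]]
```

View pics/d.png

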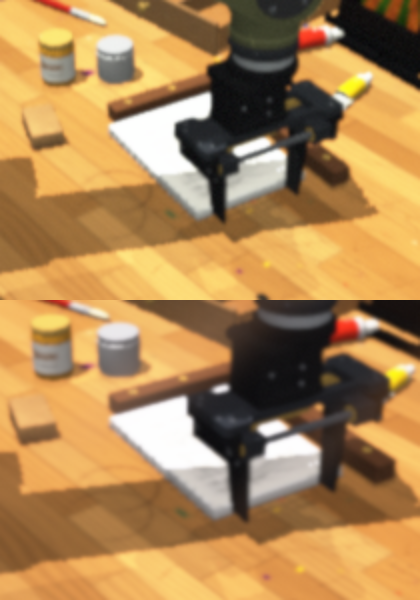

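```bash
python3 -m inch '[{"x":0,"y":-0.1,"z":0,"spin":0},{"x":0,"y":-0.15,"z":0.1,"spin":0},{"x":0,"y":-0.15,"z":0.3,"spin":0},{"x":0,"y":-0.15,"z":0.55,"spin":0.2},{"x":0,"y":-0.1,"z":0.55,"spin":0.5},{"x":-0.1,"y":0,"z":0.55,"spin":0.8},{"x":-0.2,"y":0.1,"z":0.55,"spin":1},{"x":-0.3,"y":0.2,"z":0.55,"spin":1},{"x":-0.4,"y":0.3,"z":0.55,"spin":1},{"x":-0.5,"y":0.4,"z":0.55,"spin":1}]'
python3 -m inch '[{"x":-0.05,"y":0.1,"z":0,"spin":0.3},{"x":-0.1,"y":0.2,"z":0,"spin":0.6},{"x":-0.15,"y":0.3,"z":0,"spin":0.9},{"x":-0.19,"y":0.42,"z":0,"spin":1},{"x":-0.19,"y":0.42,"z":0,"spin":1},{"x":-0.19,"y":0.42,"z":0,"spin":1},{"x":-0.19,"y":0.42,"z":0,"spin":1},{"x":-0.19,"y":0.42,"z":0,"spin":1},{"x":-0.19,"y":0.42,"z":0,"spin":1},{"x":-0.19,"y":0.42,"z":0,"spin":1}]'
python3 -m inch '[{"x":0,"y":0,"z":0,"spin":0.3},{"x":0,"y":0,"z":0,"spin":0.6},{"x":0,"y":0,"z":0,"spin":0.9},{"x":0,"y":0,"z":0,"spin":1.0},{"x":0,"y":0,"z":0,"spin":1},{"x":0,"y":0,"z":-0.1,"spin":1},{"x":0,"y":0,"z":-0.25,"spin":1},{"x":0,"y":0,"z":-0.4,"spin":1},{"x":0,"y":0,"z":-0.5,"spin":1},{"x":0,"y":0,"z":-0.555,"spin":1}]'
python3 - <<'E'
from h import *
s=manip.state();print(s['joint_pos'].round(3))
from scipy.spatial.transform import Rotation as R
print(R.from_quat(np.roll(s['ee_rot'],-1)).as_matrix()[:,1].round(4))
c=manip.camera('wrist');cv2.imwrite('pics/w3.png',c['image'])
E
```

```text
clock: 18.1
tcp_pos: [0.4943, -0.0983, 0.1135]
ee_rot: [0.001, 0.534, 0.846, 0.0]
wrist_force: [0.3, -0.2, 0.7]
opening: 0.0953
finger_force: 0.0
clock: 19.35
tcp_pos: [0.4658, -0.0351, 0.1121]
ee_rot: [-0.0, 0.308, 0.951, -0.0]
wrist_force: [-0.6, 0.5, 0.7]
opening: 0.0952
finger_force: 0.0
clock: 20.6
tcp_pos: [0.4651, -0.0349, 0.0275]
ee_rot: [-0.001, 0.063, 0.998, 0.0]
wrist_force: [-0.4, 0.7, -0.5]
opening: 0.0949
finger_force: 0.0
[-0.19  -0.042  2.211  0.     0.974 -1.635]
[1.257e-01 9.921e-01 1.000e-04]
```

```bash
python3 -m inch '[{"x":0,"y":0,"z":0.01,"spin":0.142},{"x":0.05,"y":0,"z":0.01,"spin":0.142},{"x":0.1,"y":0,"z":0.01,"spin":0.142},{"x":0.14,"y":0,"z":0.01,"spin":0.142},{"x":0.18,"y":-0.01,"z":0.01,"spin":0.142},{"x":0.21,"y":-0.01,"z":0.01,"spin":0.142},{"x":0.23,"y":-0.01,"z":0.01,"spin":0.142},{"x":0.25,"y":-0.015,"z":0.01,"spin":0.142},{"x":0.26,"y":-0.015,"z":0.01,"spin":0.142},{"x":0.27,"y":-0.015,"z":0.01,"spin":0.142}]'
python3 -m inch '[{"x":0.004,"y":0,"z":0,"spin":0},{"x":0.008,"y":0,"z":0,"spin":0},{"x":0.012,"y":0,"z":0,"spin":0},{"x":0.016,"y":0,"z":0,"spin":0},{"x":0.02,"y":0,"z":0,"spin":0},{"x":0.023,"y":0,"z":0,"spin":0},{"x":0.026,"y":0,"z":0,"spin":0},{"x":0.028,"y":0,"z":0,"spin":0},{"x":0.03,"y":0,"z":0,"spin":0},{"x":0.03,"y":0,"z":0,"spin":0}]'
```

```text
clock: 21.9
tcp_pos: [0.5062, -0.0373, 0.0303]
ee_rot: [-0.0, 0.027, 1.0, -0.0]
wrist_force: [-1.5, -0.3, 0.7]
opening: 0.0953
finger_force: 0.6
clock: 23.15
tcp_pos: [0.5079, -0.0373, 0.0301]
ee_rot: [-0.004, 0.027, 1.0, -0.0]
wrist_force: [-12.9, -0.3, 10.2]
opening: 0.0952
finger_force: 6.2
```

```bash
python3 -m inch '[{"x":-0.1,"y":0,"z":0,"spin":0},{"x":-0.25,"y":0,"z":0.05,"spin":0},{"x":-0.25,"y":0,"z":0.25,"spin":0},{"x":-0.2,"y":-0.1,"z":0.5,"spin":-0.2},{"x":-0.1,"y":-0.3,"z":0.5,"spin":-0.5},{"x":0,"y":-0.5,"z":0.5,"spin":-0.8},{"x":0.1,"y":-0.7,"z":0.5,"spin":-1},{"x":0.2,"y":-0.9,"z":0.5,"spin":-1},{"x":0.3,"y":-1,"z":0.5,"spin":-1},{"x":0.3,"y":-1,"z":0.5,"spin":-1}]'
python3 -m inch '[{"x":0.05,"y":-0.02,"z":0,"spin":-0.3},{"x":0.1,"y":-0.03,"z":0,"spin":-0.6},{"x":0.15,"y":-0.05,"z":0,"spin":-0.9},{"x":0.18,"y":-0.05,"z":0,"spin":-1},{"x":0.18,"y":-0.05,"z":0,"spin":-1},{"x":0.18,"y":-0.05,"z":0,"spin":-1},{"x":0.18,"y":-0.05,"z":0,"spin":-1},{"x":0.18,"y":-0.05,"z":0,"spin":-1},{"x":0.18,"y":-0.05,"z":0,"spin":-1},{"x":0.18,"y":-0.05,"z":0,"spin":-1}]'
python3 -m inch '[{"x":0,"y":0,"z":0,"spin":-0.3},{"x":0,"y":0,"z":0,"spin":-0.6},{"x":0,"y":0,"z":0,"spin":-0.9},{"x":0,"y":0,"z":0,"spin":-1},{"x":0,"y":0,"z":-0.1,"spin":-1},{"x":0,"y":0,"z":-0.2,"spin":-1},{"x":0,"y":0,"z":-0.3,"spin":-1},{"x":0,"y":0,"z":-0.4,"spin":-1},{"x":0,"y":0,"z":-0.48,"spin":-1},{"x":0,"y":0,"z":-0.5,"spin":-1}]'
```

```text
clock: 24.4
tcp_pos: [0.5566, -0.1883, 0.1058]
ee_rot: [0.001, 0.274, 0.962, -0.0]
wrist_force: [1.1, 0.5, -0.1]
opening: 0.0951
finger_force: 0.0
clock: 25.65
tcp_pos: [0.5828, -0.1948, 0.1054]
ee_rot: [-0.0, 0.503, 0.864, -0.0]
wrist_force: [1.1, 0.9, 1.1]
opening: 0.0949
finger_force: 0.0
clock: 26.9
tcp_pos: [0.5821, -0.1945, 0.029]
ee_rot: [-0.001, 0.701, 0.713, -0.0]
wrist_force: [0.1, -0.6, 0.6]
opening: 0.0948
finger_force: 0.0
```

```bash
python3 -m inch '[{"x":0,"y":0,"z":0,"spin":-0.142},{"x":0,"y":0.04,"z":0,"spin":-0.142},{"x":0,"y":0.08,"z":0,"spin":-0.142},{"x":0.005,"y":0.12,"z":0,"spin":-0.142},{"x":0.01,"y":0.16,"z":0,"spin":-0.142},{"x":0.01,"y":0.19,"z":0,"spin":-0.142},{"x":0.01,"y":0.21,"z":0,"spin":-0.142},{"x":0.012,"y":0.23,"z":0,"spin":-0.142},{"x":0.013,"y":0.24,"z":0,"spin":-0.142},{"x":0.013,"y":0.25,"z":0,"spin":-0.142}]'
python3 -m inch '[{"x":0,"y":0.005,"z":0,"spin":0},{"x":0,"y":0.01,"z":0,"spin":0},{"x":0,"y":0.015,"z":0,"spin":0},{"x":0,"y":0.02,"z":0,"spin":0},{"x":0,"y":0.025,"z":0,"spin":0},{"x":0,"y":0.03,"z":0,"spin":0},{"x":0,"y":0.035,"z":0,"spin":0},{"x":0,"y":0.04,"z":0,"spin":0},{"x":0,"y":0.043,"z":0,"spin":0},{"x":0,"y":0.043,"z":0,"spin":0}]'
```

```text
clock: 28.15
tcp_pos: [0.5847, -0.1576, 0.0304]
ee_rot: [0.0, 0.726, 0.687, -0.0]
wrist_force: [0.2, -1.0, -0.1]
opening: 0.0949
finger_force: 0.7
clock: 29.4
tcp_pos: [0.5848, -0.1509, 0.0304]
ee_rot: [0.0, 0.726, 0.687, 0.0]
wrist_force: [-0.1, -1.6, -0.5]
opening: 0.0952
finger_force: 0.6
```

Still sliding; continue gently.

```bash
python3 -m inch '[{"x":0,"y":0.003,"z":0,"spin":0},{"x":0,"y":0.006,"z":0,"spin":0},{"x":0,"y":0.009,"z":0,"spin":0},{"x":0,"y":0.012,"z":0,"spin":0},{"x":0,"y":0.015,"z":0,"spin":0},{"x":0,"y":0.018,"z":0,"spin":0},{"x":0,"y":0.021,"z":0,"spin":0},{"x":0,"y":0.024,"z":0,"spin":0},{"x":0,"y":0.027,"z":0,"spin":0},{"x":0,"y":0.027,"z":0,"spin":0}]'
```

```text
clock: 30.65
tcp_pos: [0.5852, -0.1503, 0.0313]
ee_rot: [0.003, 0.726, 0.688, -0.002]
wrist_force: [-0.2, -13.2, 0.1]
opening: 0.0952
finger_force: 6.7
```

```bash
python3 -m inch '[{"x":0,"y":-0.05,"z":0,"spin":0},{"x":0,"y":-0.15,"z":0.05,"spin":0},{"x":0,"y":-0.15,"z":0.3,"spin":0},{"x":0,"y":-0.15,"z":0.55,"spin":0.2},{"x":-0.1,"y":-0.1,"z":0.55,"spin":0.5},{"x":-0.2,"y":0,"z":0.55,"spin":0.8},{"x":-0.35,"y":0,"z":0.55,"spin":1},{"x":-0.5,"y":0.1,"z":0.55,"spin":1},{"x":-0.65,"y":0.2,"z":0.55,"spin":1},{"x":-0.75,"y":0.3,"z":0.55,"spin":1}]'
python3 -m inch '[{"x":0,"y":0.1,"z":0,"spin":0.3},{"x":0,"y":0.2,"z":0,"spin":0.6},{"x":0,"y":0.3,"z":0,"spin":0.9},{"x":0,"y":0.48,"z":0,"spin":1},{"x":0,"y":0.48,"z":0,"spin":1},{"x":0,"y":0.48,"z":0,"spin":1},{"x":0,"y":0.48,"z":0,"spin":1},{"x":0,"y":0.48,"z":0,"spin":1},{"x":0,"y":0.48,"z":0,"spin":1},{"x":0,"y":0.48,"z":0,"spin":1}]'
python3 -m inch '[{"x":0,"y":0,"z":0,"spin":0.3},{"x":0,"y":0,"z":0,"spin":0.6},{"x":0,"y":0,"z":0,"spin":0.9},{"x":0,"y":0,"z":0,"spin":1.0},{"x":0,"y":0,"z":0,"spin":1},{"x":0,"y":0,"z":-0.1,"spin":1},{"x":0,"y":0,"z":-0.25,"spin":1},{"x":0,"y":0,"z":-0.4,"spin":1},{"x":0,"y":0,"z":-0.5,"spin":1},{"x":0,"y":0,"z":-0.55,"spin":1}]'
```

```text
clock: 31.9
tcp_pos: [0.4714, -0.1014, 0.1133]
ee_rot: [-0.0, 0.534, 0.846, 0.0]
wrist_force: [0.5, -1.2, -0.4]
opening: 0.0952
finger_force: 0.0
clock: 33.15
tcp_pos: [0.4722, -0.0299, 0.1129]
ee_rot: [-0.0, 0.308, 0.951, -0.0]
wrist_force: [0.6, 0.2, -0.2]
opening: 0.0956
finger_force: 0.0
clock: 34.4
tcp_pos: [0.4715, -0.0297, 0.029]
ee_rot: [-0.001, 0.063, 0.998, 0.0]
wrist_force: [0.5, -0.1, -0.9]
opening: 0.0951
finger_force: 0.0
```

```bash
python3 -m inch '[{"x":0,"y":0,"z":0.01,"spin":0.142},{"x":0.05,"y":0,"z":0.01,"spin":0.142},{"x":0.1,"y":0,"z":0.01,"spin":0.142},{"x":0.14,"y":0,"z":0.01,"spin":0.142},{"x":0.17,"y":0,"z":0.01,"spin":0.142},{"x":0.19,"y":0,"z":0.01,"spin":0.142},{"x":0.2,"y":0,"z":0.01,"spin":0.142},{"x":0.21,"y":0,"z":0.01,"spin":0.142},{"x":0.215,"y":0,"z":0.01,"spin":0.142},{"x":0.22,"y":0,"z":0.01,"spin":0.142}]'
python3 -m inch '[{"x":0.004,"y":0,"z":0,"spin":0},{"x":0.008,"y":0,"z":0,"spin":0},{"x":0.012,"y":0,"z":0,"spin":0},{"x":0.016,"y":0,"z":0,"spin":0},{"x":0.02,"y":0,"z":0,"spin":0},{"x":0.024,"y":0,"z":0,"spin":0},{"x":0.027,"y":0,"z":0,"spin":0},{"x":0.03,"y":0,"z":0,"spin":0},{"x":0.033,"y":0,"z":0,"spin":0},{"x":0.033,"y":0,"z":0,"spin":0}]'
```

```text
clock: 35.65
tcp_pos: [0.5052, -0.0298, 0.0319]
ee_rot: [-0.0, 0.027, 1.0, -0.0]
wrist_force: [0.4, -0.1, 0.1]
opening: 0.095
finger_force: 0.0
clock: 36.9
tcp_pos: [0.5083, -0.0297, 0.0317]
ee_rot: [-0.003, 0.027, 1.0, 0.0]
wrist_force: [-7.9, -1.3, 6.6]
opening: 0.0949
finger_force: 4.2
```

Contact at the same place, so the pad is flush on the long batten. Retreat straight back, clear out and look.

```bash
python3 -m inch '[{"x":-0.03,"y":0,"z":0,"spin":0},{"x":-0.15,"y":0,"z":0,"spin":0},{"x":-0.3,"y":0,"z":0.1,"spin":0},{"x":-0.3,"y":-0.1,"z":0.4,"spin":0},{"x":-0.4,"y":-0.3,"z":0.8,"spin":0},{"x":-0.6,"y":-0.5,"z":1,"spin":0},{"x":-0.8,"y":-0.5,"z":1,"spin":0},{"x":-0.9,"y":-0.5,"z":1,"spin":0},{"x":-0.9,"y":-0.5,"z":1,"spin":0},{"x":-0.9,"y":-0.5,"z":1,"spin":0}]'
python3 - <<'E'
from h import *
o=[]
for n in("scene","side"):
    c=manip.camera(n);o.append(cv2.resize(c["image"][180:300,230:440],None,fx=3.6,fy=2.5,interpolation=cv2.INTER_CUBIC))
cv2.imwrite("pics/e.png",np.vstack(o))
cv2.imwrite("pics/w5.png",manip.camera("wrist")["image"])
E
```

```text
clock: 38.15
tcp_pos: [0.3758, -0.1048, 0.1821]
ee_rot: [0.001, 0.027, 1.0, -0.0]
wrist_force: [0.0, -0.8, 0.4]
opening: 0.095
finger_force: 0.0
```

View pics/e.png

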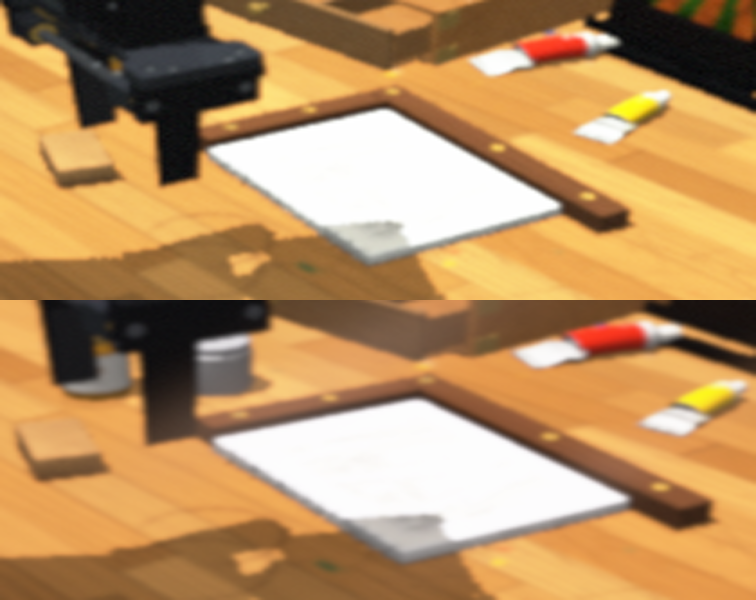

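Both views show the pad seated in the corner, with a uniform dark band of batten face along its left and far edges (pad far-left corner at about (337, 222) in scene). I'll check the edges numerically.

```bash
python3 - <<'E'
from h import *
for n,xc,C,y in(("scene",337,(.6805,.0744),-.057),("side",347,(.6773,.0684),-.053)):
    c=manip.camera(n);m=padmask(c)
    q=blob(m,(270,205,450,330)).reshape(-1,2);print(q.min(0),q.max(0))
    top=lambda a,b:np.array([(u,q[q[:,0]==u,1].min()-.5) for u in range(a,b)])
    e=np.array([np.cos(y),np.sin(y)]);f=np.array([-np.sin(y),np.cos(y)])
    xr=q[:,0].max()
    for nm,a,b in(("left",xc-38,xc-6),("far",xc+6,xr-4)):
        w=ray(c,top(a,b),.011)-C; d=w@(f if nm=="left" else e); L=fit(w)
        s=w@(e if nm=="left" else f);k=np.polyfit(s,d,1);print(n,nm,"slope",k[0].round(4),"d mm",(1e3*np.polyval(k,[s[0],s[-1]])).round(1))
E
```

```text
[288 224] [385 283]
scene left slope 0.009 d mm [-1.4 -0.6]
scene far slope -0.0021 d mm [-2.2 -1.9]
[289 220] [403 281]
side left slope -0.0082 d mm [ 0.3 -0.4]
side far slope -0.0034 d mm [-1.8 -1.2]
```

```bash
python3 -c "
from plant import manip
print(manip.sign_off())"
```

```text
the job is handed in; nothing more can be done
None
```

The pad is pushed square into the corner stop: contact was felt on both battens, and the camera check shows any gap within about 2 mm. The pot, jar and cork block were not touched, the hand is clear, and the job was handed in at about 38 s.

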